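# Load a label roll and close the dust box

### The job

Load the label dispenser on the packing side of this pottery bench: put the full label roll (the fattest of the three paper rolls and cores) over the upright spindle inside the open dispenser box, all the way down, and let go of it. Then gently lower the hinged lid until it is fully closed, to keep clay dust off the labels. Leave the other things on the bench where they are.

Things in the scene. Friction and masses are not known exactly. Their poses are not given: they have to be found in the camera images.
- roll_mid (a point): centre of the full label roll: a plain white paper roll wound on a cardboard core, a cylinder 58 mm across and 42 mm tall with a 25 mm bore right through, about 90 g (up to 40 % more or less). It stands upright on the bench, so this point starts 21 mm above the bench; z is the bore's axis. Either end may go down.
- dispenser: grey dispenser box, fixed to the bench, open at the top: 150 x 150 mm outside, 75 mm tall, walls and floor 4 mm thick. Origin at the centre of its underside; its x points to the side with the lid's hinge, which is roughly the robot's right (-y of the world); z up.
- spindle_foot (a point): where the roll's underside must rest: on the axis of the aluminium spindle in the middle of the box, 8 mm above the bench, top of a flat foot 52 mm across; z up. From here the spindle rises 52 mm: 21 mm thick for the first 42 mm, then a cone down to 10 mm at its tip. Its tip is 60 mm above the bench, 15 mm below the box's rim.
- lid (a joint): angle of the box's lid in rad: 0 fully closed (flat on the rim), 1.57 upright, at most 2.0 (leaning back, away from the box). It starts open at 1.45 to 1.95. The hinge is stiff (about 0.17 N m): the lid stays where it is left and takes about 0.5 to 2 N at its free edge to move.
- lid_hinge (a point): middle of the lid's hinge line, on the box's rim 75.5 mm above the bench, at dispenser x = +75 mm. It turns with the lid: the hinge line runs along its y (the dispenser's y); the lid, a plain sheet 150 x 150 mm and 6 mm thick, extends 150 mm from here along its -x, and its z points out of the lid's outer face (up when closed, away from the box when upright).
- lid_handle (a point): centre of the black knob on the lid's outer face: 28 mm across, its end 43 mm proud of that face, on a thinner stem; on the lid's middle line, 30 mm from its free edge (120 mm from the hinge). This point is 35 mm out from the outer face.
- used_roll: used-up label roll: same shape, core and height as the full roll but only 40 mm across; stands upright; origin at the centre of its underside
- bare_core: empty cardboard core, 29 mm across, 42 mm tall, bore 25 mm, standing upright; origin at the centre of its underside
- teapot: unglazed tan teapot, body 120 mm across and 78 mm tall, with spout (+y) and handle (-y); origin under its centre
- pot_lid: unglazed teapot lid, 58 mm across, 32 mm tall with its knob; origin under its centre
- clay_block: ochre block of stiff clay, 60 x 120 x 50 mm tall, long side along its y; origin under its centre
- cup: unglazed small cup, 68 mm across the mouth, 50 mm tall; origin under its centre
- brush: flat brush lying down, 170 mm long along its x; origin under its middle
Mind the look-alikes: they are no part of the job. What is shaped like the part that bears roll_mid but green or orange is not meant.

How it is judged:
By the outcome, as a careful person would: the job done as asked, in the order asked, and still so for the second after the job is handed in, with the robot touching nothing.
It also fails if it takes over 53 s, if anything falls off the work surface, if the arm or the gripper's body presses on something with over 40 N, if the wrist force passes 120 N, or if a joint passes its speed limit or range.

### The arm

A 6-joint arm with a two-finger parallel gripper is mounted at the origin on the work surface. World frame = base frame: x ahead of the robot, y to its left, z up, the work surface at z = 0. Lengths are in m, angles in rad, forces in N, time in s.
With the tool pointing down it reaches from about 0.25 to 0.775 m from the base axis. Payload 4 kg.
Tool frame: the origin (TCP) lies midway between the tips of the shut fingers; the grasp point (between the pads) lies 19 mm behind it (robot.tcp_to_grasp is the distance from the TCP to the grasp point, in m); z points along the fingers, y is the line along which they close (so a half turn about z gives the same grasp; the last joint's range is limited). The gripper opens to 85 mm and grips with 20 to 120 N. Pads are 22 mm wide; open, the fingers measure 114 mm over their backs; the gripper's body (76 mm by 85 mm) begins 54 mm behind the grasp point. The pads swing forward as they close: fully open they stand 13 mm farther back than shut.
Start: joints at [1.019, 0.087, 1.371, -0, 1.684, -0.103], TCP at [0.239, 0.496, 0.231] pointing down, gripper open.
Joint ranges: [-3.1, 3.1], [-0.76, 2.03], [0.27, 2.55], [-1.08, 4.22], [0.17, 2.65], [-2.57, 2.57]. Speed limits (rad/s): [2.79, 2.79, 3.14, 3.14, 3.14, 3.14].

### API

Orientations are given as a unit quaternion [x, y, z, w].
In Python, from station import robot gives the robot as it stands.
- The arm moves only by the tool send_rows, never from a script. Its argument "plan" is a list of rows, each an object with "slide": the shift along the world's x, y, z in cm, a list of three; "turn": the turn about the world's z in rad. In form: [{"slide": [x, y, z], "turn": turn}, ...]. A call has 1 to 12 rows; each row is the pose to reach, as a shift and turn from the pose commanded when the call began; what a row does not reach only later rows make up. A row lasts 1/8 s, in which the tool goes at most 62.5 mm and 10.7 degrees, less where a joint would pass 70% of its speed; a pose out of reach is approached as far as the arm can. A call with a gripper value outside its range is refused whole. "gripper" is the opening, from 0 (shut) to 1 (fully open), set as the call begins (left out, the last holds). The fingers move at their own pace and stop on an object; the grip force is fixed at half the most. Time passes only in rows, so rows that repeat a pose let the fingers close. It gives the time, the measured TCP pose, the force, the opening and the grip force at its end, in the units of the state.
- robot.get_obs(): the state, without advancing time (a new reading comes with each control period).
- robot.snapshot(name): name is "scene" or "top" or "wrist"; returns a dict with "image" (420x560x3 uint8, red, green, blue), "vertical_fov" (degrees; the focal length in pixels is half the picture's height over the tangent of half this angle, whatever the lens; pixels are square), "cx", "cy" (the principal point, pixels), "origin" and "rotation" of the camera in the world; the wrist camera has in their place "mount" (4x4, takes a point from camera to tool coordinates, whose origin is the TCP and whose axes are the flange's). Camera axes: x right, y down, z forward; pixel columns grow to the right and rows downward; lengths in m; the calibration is good to about 2 mm. A picture is of the moment at which its call begins: read the wrist's pose just before it. There is no depth.
- robot.job_done(): hands the job in; it is judged then, once.
Trained networks look in the newest picture that a camera, given by its name, has taken for a name from the list of things; names that differ only in an ending like _2 or _b are one class to them, and where a whole thing is asked for, a point or a joint stands for the part that bears it (a point fixed in the world has none). Each returns a list of dicts, best first, with "score" (0 to 1); they miss things now and then, are a little off and sometimes report something else, mostly with a low value. They report only what shows in the picture. A call takes as long as a camera call. They do not tell look-alikes from the thing itself.
- robot.boxes_of(query, camera): "rect" ([centre column, centre row, width, height] in pixels, round what is visible of it).
- robot.trace(query, camera): "mask" (420x560 bool, what is visible of it) and "rect" ([centre column, centre row, width, height] in pixels, round what is visible of it).
The state is a dict: "time_s": time; "joint_pos": joint angles; "joint_vel": joint speeds; "joint_torque": joint torques, N m; "tcp_pos": TCP position; "orientation": TCP orientation; "force": force on the tool from outside, world axes, zero at the start; "wrist_torque": the same for the moment, N m; "width": finger opening in m; "grasp_force": force on a finger pad.
Only numpy, scipy, OpenCV 4.12 (cv2) and the standard library are available. Lean on these libraries where they do the work, as an engineer would, in place of code of your own. Each camera call takes 0.05 s, during which the arm holds its last target. There are 200 camera calls.

## Working session

There is one attempt and no reset: what is moved stays moved. The work goes in short steps, Python scripts to look and compute and a tool call to move; the robot and the scene stay as the last step left them, time stands still between calls to the robot, and variables do not carry over. Pictures are saved under pics/ and viewed, at most 10 in all, crops included, and the job is handed in when it is done.

Besides the shell and the picture viewer there is one more tool, called as name(argument=value, ...), one argument or row to a line, values as JSON. send_rows: Moves the arm, as the interface text tells. Its arguments: {"type":"object","properties":{"plan":{"type":"array","items":{"type":"object","properties":{"slide":{"type":"array","items":{"type":"number"}},"turn":{"type":"number"}}}},"gripper":{"type":"number"}},"required":["plan"]}

```bash
mkdir -p pics; cat > h.py <<'E'
import numpy as np, cv2
from station import robot
from scipy.spatial.transform import Rotation as R
def cam(s, obs=None):
    im=s["image"]; f=im.shape[0]/2/np.tan(np.radians(s["vertical_fov"])/2)
    if "mount" in s:
        T=np.eye(4);T[:3,:3]=R.from_quat(obs["orientation"]).as_matrix();T[:3,3]=obs["tcp_pos"]
        M=T@np.array(s["mount"]); o,r=M[:3,3],M[:3,:3]
    else: o,r=np.array(s["origin"]),np.array(s["rotation"])
    return f,s["cx"],s["cy"],o,r
def toz(c,u,v,z):
    f,cx,cy,o,r=c; d=r@np.array([(u-cx)/f,(v-cy)/f,1]); return o+d*(z-o[2])/d[2]
def proj(c,p):
    f,cx,cy,o,r=c; q=r.T@(np.array(p)-o); return np.array([cx+f*q[0]/q[2],cy+f*q[1]/q[2]])
def snap(n):
    ob=robot.get_obs(); s=robot.snapshot(n); return s["image"],cam(s,ob)
E
python3 - <<'E'
from h import *
for n in("scene","top"):
    im,c=snap(n); cv2.imwrite(f"pics/{n}0.png",im[:,:,::-1]); print(n,c[0],c[3],c[4].round(3).tolist())
    for q in("roll_mid","used_roll","bare_core","dispenser","lid","lid_handle"):
        print(q,[(np.round(b["rect"]).tolist(),round(b["score"],2)) for b in robot.boxes_of(q,n)][:4])
print(robot.get_obs())
E
```

```text
scene 459.525305954366 [ 1.22204561 -0.08656321  0.70950083] [0.742, 0.537, -0.245, -0.318]
roll_mid [([289.0, 243.0, 27.0, 32.0], 0.96), ([331.0, 216.0, 28.0, 38.0], 0.75), ([240.0, 252.0, 29.0, 32.0], 0.56)]
used_roll [([353.0, 192.0, 20.0, 31.0], 0.57)]
bare_core [([280.0, 193.0, 10.0, 24.0], 0.72)]
dispenser [([118.0, 240.0, 155.0, 142.0], 0.95)]
lid [([75.0, 224.0, 63.0, 115.0], 0.81), ([365.0, 253.0, 36.0, 38.0], 0.63)]
lid_handle [([73.0, 223.0, 54.0, 116.0], 0.71)]
top 414.5107789314864 [0.43522984 0.07829146 1.03511388] [-0.699, 0.71, -0.046, 0.064]
roll_mid [([284.0, 197.0, 21.0, 22.0], 0.9), ([240.0, 214.0, 30.0, 25.0], 0.77), ([322.0, 198.0, 22.0, 29.0], 0.63)]
used_roll [([207.0, 236.0, 19.0, 15.0], 0.68)]
bare_core []
dispenser [([419.0, 197.0, 124.0, 91.0], 0.91)]
lid [([457.0, 194.0, 50.0, 79.0], 0.61)]
lid_handle [([457.0, 196.0, 55.0, 81.0], 0.6)]
{'time_s': 0.7, 'joint_pos': array([ 1.01889716e+00,  8.71196807e-02,  1.37066438e+00,  3.75677468e-05,
        1.68361875e+00, -1.03113531e-01]), 'joint_vel': array([ 0.00026619,  0.00104019,  0.0008472 ,  0.00029667,  0.00125588,
       -0.0031624 ]), 'joint_torque': array([-1.39276355e-03, -3.51580739e+01, -3.13381183e+01, -2.78066091e-04,
        4.05306730e-05,  5.64531973e-06]), 'tcp_pos': array([0.23863885, 0.49555154, 0.23140292]), 'orientation': array([2.22512381e-01, 9.74929860e-01, 9.58799650e-05, 1.28623648e-05]), 'force': array([0.04667246, 0.30536011, 1.34547723]), 'wrist_torque': array([-0.00879196, -0.05726438,  0.00340146]), 'grasp_force': 0.0, 'width': 0.08533594129429943}
```

View pics/top0.png

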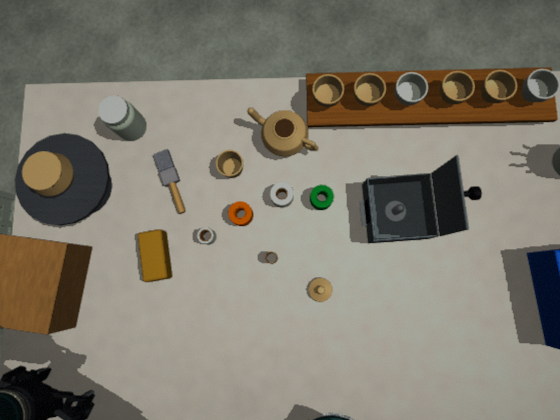

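View pics/scene0.png

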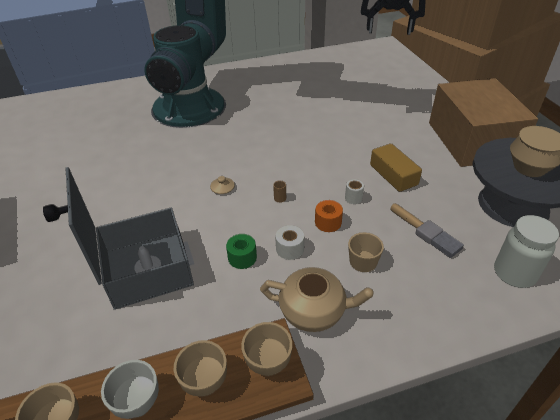

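Top picture candidates: the white fat roll (282,195), the green one (321,197), the orange one (240,213), the small white used roll (205,236) and the brown bare core (270,257). The full roll should be (282,195), since it is white and the fattest. I'll confirm that in a crop and measure everything. The camera rotation is a quaternion, so I'll fix the helper too.

```bash
sed -i 's/np.array(s\["rotation"\])/R.from_quat(s["rotation"]).as_matrix()/' h.py
python3 - <<'E'
from h import *
im,c=snap("top"); im2,c2=snap("scene")
crop=cv2.resize(im[150:270,180:340],None,fx=3.5,fy=3.5,interpolation=cv2.INTER_CUBIC)
d=cv2.resize(im[150:255,350:490],None,fx=4,fy=4,interpolation=cv2.INTER_CUBIC)
cv2.imwrite("pics/roll.png",crop[:,:,::-1]); cv2.imwrite("pics/disp.png",d[:,:,::-1])
robot_m=[(m["score"],m["rect"],m["mask"]) for m in robot.trace("roll_mid","top")]
for n,cc in(("top",c),("scene",c2)):
  for m in robot.trace("roll_mid",n):
    print(n,round(m["score"],2),np.round(m["rect"],1), m["mask"].sum(), toz(cc,m["rect"][0],m["rect"][1],.03 if n=="top" else .021).round(4))
  for m in robot.trace("used_roll",n)[:1]+robot.trace("cup",n)[:1]+robot.trace("teapot",n)[:1]:
    print(n,round(m["score"],2),np.round(m["rect"],1), toz(cc,m["rect"][0],m["rect"][1],.021).round(4))
for g in[(282,195),(321,197),(240,213)]: print(g,toz(c,*g,.042).round(4))
E
```

```text
top 0.76 [240.5 214.8  25.6  28.6] 468 [0.5763 0.2079 0.03  ]
top 0.75 [281.9 196.1  24.5  20.7] 448 [0.6211 0.1056 0.03  ]
top 0.73 [456.6 193.8  47.4  82.7] 2293 [ 0.6189 -0.3209  0.03  ]
top 0.63 [210.1 236.8  20.6  15.3] [0.5242 0.284  0.021 ]
top 0.89 [226.7 164.2  27.6  26.4] [0.7073 0.2444 0.021 ]
top 0.97 [282.  132.1  75.2  49.6] [0.7887 0.1034 0.021 ]
scene 0.87 [239.9 252.2  30.6  34.1] 833 [0.62   0.0051 0.021 ]
scene 0.8 [288.8 243.2  28.6  36. ] 845 [0.6283 0.1044 0.021 ]
scene 0.67 [330.8 216.4  24.6  31.9] 738 [0.5842 0.2133 0.021 ]
scene 0.8 [353.9 190.3  19.9  25.7] [0.523  0.2945 0.021 ]
scene 0.62 [366.4 253.2  36.1  40.5] [0.7022 0.2402 0.021 ]
scene 0.97 [316.1 301.6 113.7  66.6] [0.777  0.1064 0.021 ]
(282, 195) [0.6216 0.105  0.042 ]
(321, 197) [0.6149 0.0103 0.042 ]
(240, 213) [0.5791 0.2076 0.042 ]
```

View pics/roll.png

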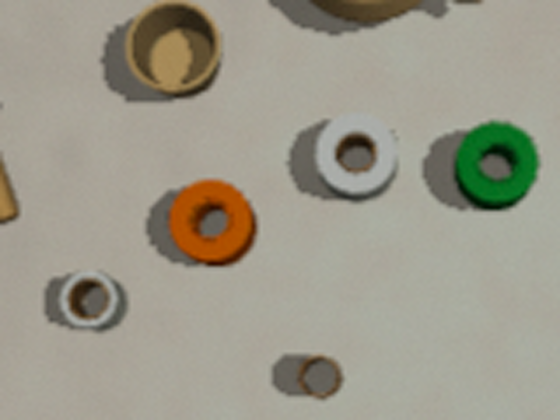

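View pics/disp.png

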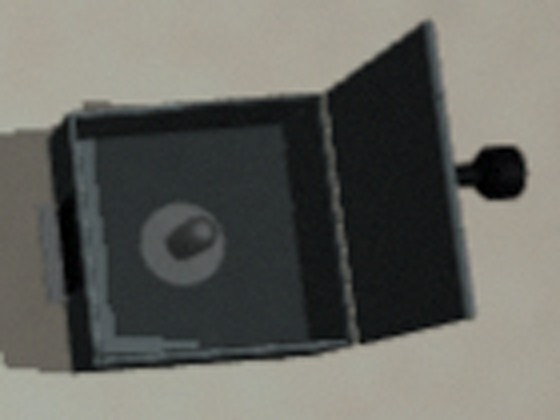

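The crop confirms it: the plain white fat roll is at crop (357,155), which is top px (282,194). The green and orange ones only share its shape. The dispenser crop shows the spindle foot at px (395.7,210.7), the tip at (401,206), and the lid open with its knob outward at (475,193).

```bash
python3 - <<'E'
from h import *
o=robot.get_obs(); M=R.from_quat(o["orientation"]).as_matrix(); print("tool y",M[:,1].round(3),"x",M[:,0].round(3), o["tcp_pos"].round(4))
im,c=snap("top"); print(robot.snapshot("wrist")["mount"])
P=lambda u,v,z:print((u,v),toz(c,u,v,z).round(4))
P(282,194.3,.042)
P(395.7,210.7,.008);P(401.2,206.2,.060)
for p in[(368,178.7),(431.2,173.7),(438.7,235.7),(374,242)]:P(*p,.075)
h=toz(c,435,204.7,.0755); print("hinge",h)
for a in np.arange(1.4,2.01,.1): # lid edge corners inner face
    e=h+.15*np.array([0,np.cos(a),np.sin(a)]); k=h+np.array([0,.12*np.cos(a)-.049*np.sin(a),.12*np.sin(a)+.049*np.cos(a)]); print(a.round(2),proj(c,e).round(1),proj(c,k).round(1))
E
```

```text
tool y [0.434 0.901 0.   ] x [-0.901  0.434 -0.   ] [0.2387 0.4955 0.2313]
[[-6.11177118e-04 -9.65891304e-01 -2.58947127e-01  6.51814661e-02]
 [ 9.99999805e-01 -5.57432607e-04 -2.80975086e-04  1.47087817e-03]
 [ 1.27045820e-04 -2.58947248e-01  9.65891457e-01 -1.43181586e-01]
 [ 0.00000000e+00  0.00000000e+00  0.00000000e+00  1.00000000e+00]]
(282, 194.3) [0.6233 0.105  0.042 ]
(395.7, 210.7) [ 0.583  -0.1765  0.008 ]
(401.2, 206.2) [ 0.586  -0.1771  0.06  ]
(368, 178.7) [ 0.6507 -0.0992  0.075 ]
(431.2, 173.7) [ 0.6598 -0.2477  0.075 ]
(438.7, 235.7) [ 0.5136 -0.2547  0.075 ]
(374, 242) [ 0.5015 -0.1062  0.075 ]
hinge [ 0.58577913 -0.2511622   0.0755    ]
1.4 [447.1 192.9] [469.9 194.4]
1.5 [455.  192.6] [475.4 194.6]
1.6 [462.8 192.4] [480.5 194.9]
1.7 [470.2 192.4] [484.9 195.3]
1.8 [477.2 192.5] [488.7 195.8]
1.9 [483.7 192.7] [491.9 196.4]
2.0 [489.5 193.1] [494.4 197.1]
```

send_rows(
  plan=[
    {"slide": [38.5,-39,0],"turn": -1.05},
    {"slide": [38.5,-39,0],"turn": -1.05},
    {"slide": [38.5,-39,0],"turn": -1.05},
    {"slide": [38.5,-39,-6],"turn": -1.05},
    {"slide": [38.5,-39,-6],"turn": -1.05},
    {"slide": [38.5,-39,-6],"turn": -1.05},
    {"slide": [38.5,-39,-6],"turn": -1.05},
    {"slide": [38.5,-39,-6],"turn": -1.05},
    {"slide": [38.5,-39,-6],"turn": -1.05},
    {"slide": [38.5,-39,-6],"turn": -1.05},
    {"slide": [38.5,-39,-6],"turn": -1.05},
    {"slide": [38.5,-39,-6],"turn": -1.05},
  ],
)

```text
time_s: 2.85
tcp_pos: [0.6232, 0.1068, 0.1721]
orientation: [0.681, 0.733, 0.0, 0.0]
force: [-0.1, 0.4, -0.1]
width: 0.0852
grasp_force: 0.0
```

```bash
python3 - <<'E'
from h import *
o=robot.get_obs(); im,c=snap("wrist"); cv2.imwrite("pics/w1.png",im[:,:,::-1]); print(o["time_s"],o["tcp_pos"].round(4),o["joint_vel"].round(2),R.from_quat(o["orientation"]).as_matrix()[:,0].round(3))
print(proj(c,(.6233,.105,.042)))
for m in robot.trace("roll_mid","wrist"): 
  mk=m["mask"].astype(np.uint8); print(m["score"],m["rect"],toz(c,*m["rect"][:2],.035).round(4))
E
```

```text
2.85 [0.6232 0.1068 0.1721] [ 0.01 -0.01  0.   -0.   -0.   -0.  ] [-0.074  0.997  0.   ]
[281.96788466 206.90280329]
0.89 [270.6, 303.6, 67.4, 75.9] [0.6198 0.016  0.035 ]
0.85 [287.6, 200.3, 71.7, 76.2] [0.6275 0.109  0.035 ]
0.71 [235.1, 59.4, 86.1, 87.4] [0.5814 0.2111 0.035 ]
```

View pics/w1.png

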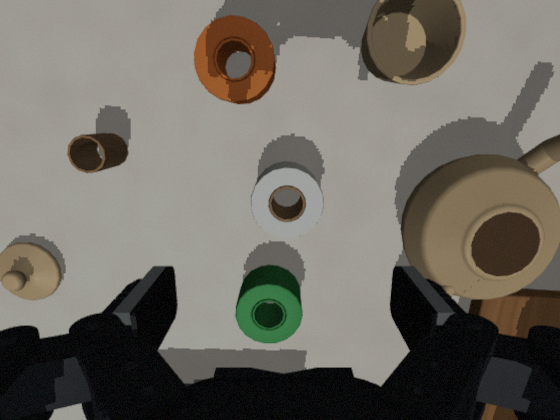

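The wrist picture shows the white roll's top ring at (287,202), between the green roll at (269,310) and the orange one at (235,60). Both fingers have clear space. I'll correct by about +3 mm in x and descend.

send_rows(
  plan=[
    {"slide": [0.3,0.2,-5],"turn": 0},
    {"slide": [0.3,0.2,-10],"turn": 0},
    {"slide": [0.3,0.2,-14],"turn": 0},
    {"slide": [0.3,0.2,-16.3],"turn": 0},
    {"slide": [0.3,0.2,-16.3],"turn": 0},
    {"slide": [0.3,0.2,-16.3],"turn": 0},
  ],
)

```text
time_s: 3.7
tcp_pos: [0.6276, 0.1082, 0.0102]
orientation: [0.681, 0.732, 0.001, 0.001]
force: [-0.0, 0.2, 0.5]
width: 0.0852
grasp_force: 0.0
```

send_rows(
  plan=[
    {"slide": [0,0,0],"turn": 0},
    {"slide": [0,0,0],"turn": 0},
    {"slide": [0,0,0],"turn": 0},
    {"slide": [0,0,0],"turn": 0},
    {"slide": [0,0,0],"turn": 0},
    {"slide": [0,0,0],"turn": 0},
  ],
  gripper=0.4,
)

```text
time_s: 4.45
tcp_pos: [0.6282, 0.1077, 0.0109]
orientation: [0.681, 0.732, 0.002, 0.001]
force: [-0.5, 0.4, 6.4]
width: 0.0569
grasp_force: 64.4
```

send_rows(
  plan=[
    {"slide": [0,0,3],"turn": 0},
    {"slide": [0,0,8],"turn": 0},
    {"slide": [0,0,14],"turn": 0},
    {"slide": [0,-4,19],"turn": 0},
    {"slide": [2,-9,23],"turn": 0},
    {"slide": [4.3,-15,25],"turn": 0},
    {"slide": [4.3,-21,25],"turn": 0},
    {"slide": [4.3,-26,25],"turn": 0},
    {"slide": [4.3,-29.5,25],"turn": 0},
    {"slide": [4.3,-30.7,25],"turn": 0},
    {"slide": [4.3,-30.7,25],"turn": 0},
    {"slide": [4.3,-30.7,25],"turn": 0},
  ],
)

```text
time_s: 5.95
tcp_pos: [0.6699, -0.1976, 0.2585]
orientation: [0.68, 0.733, 0.0, -0.0]
force: [-0.2, 0.2, -0.9]
width: 0.0573
grasp_force: 64.3
```

```bash
python3 - <<'E'
from h import *
o=robot.get_obs(); im,c=snap("wrist"); cv2.imwrite("pics/w2.png",im[:,:,::-1]); print(o["time_s"],o["tcp_pos"].round(4),o["width"],o["grasp_force"],o["force"].round(1))
np.save("w2.npy",np.array([*o["tcp_pos"],*o["orientation"]]))
print("spindle tip pred",proj(c,(.586,-.177,.06)),"foot",proj(c,(.5855,-.177,.008)))
Rm=R.from_quat(o["orientation"]).as_matrix()
for h in(.03,.035):print("bore top pred if centred",proj(c,o["tcp_pos"]-Rm[:,2]*h))
E
```

```text
5.95 [ 0.6699 -0.1976  0.2585] 0.057251765500855915 64.31391706690192 [-0.2  0.2 -0.9]
spindle tip pred [195.90214417 160.56024277] foot [206.63282724 154.97373088]
bore top pred if centred [281.06579867 311.54229391]
bore top pred if centred [280.98965111 319.25902975]
```

View pics/w2.png

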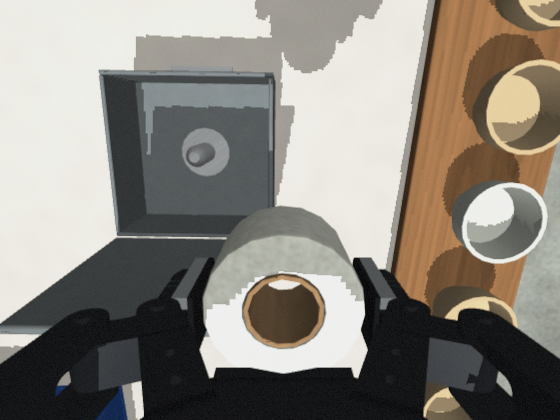

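The picture shows the roll held upright with its bore at (284,312), against (281,313) predicted if centred. The spindle foot is at about (206,152), with its tip at (195,158). The lid is near upright. Next I'll fit the foot disc.

```bash
python3 - <<'E'
from h import *
im=cv2.imread("pics/w2.png"); s=robot.snapshot("wrist"); w=np.load("w2.npy"); c=cam(s,{"tcp_pos":w[:3],"orientation":w[3:]})
g=cv2.cvtColor(im,cv2.COLOR_BGR2GRAY)
print(g[152,170:240:3],g[125:180:3,212])
def n(m):
    k,l,st,ce=cv2.connectedComponentsWithStats(m); return l,st,ce
for t in(60,70,80,90,100,110):
    m=(g>t).astype(np.uint8); m[:115]=0;m[190:]=0;m[:,:170]=0;m[:,245:]=0
    l,st,ce=n(m); i=l[140,214]
    if i:
        cn,_=cv2.findContours((l==i).astype(np.uint8),0,2); e=cv2.fitEllipse(cv2.convexHull(max(cn,key=len))); print(t,st[i],np.round(e[0],1),np.round(e[1],1),toz(c,*e[0],.008).round(4))
for p in[(195,158),(193,158)]: print(toz(c,*p,.06).round(4))
# rim corners and hinge
for p in[(101,72),(274,73),(275,236),(118,235)]: print(toz(c,*p,.075).round(4))
E
```

```text
[ 88  89  90  89 122 143  94 124 136 128 124 112 102 101  96 131 150 148
 151 151  88  91  89  91] [ 90  91 146 150 146 147 148 118  99  96  88  87 151 152 149 148 148  89
  92]Traceback (most recent call last):
  File "<stdin>", line 11, in <module>
cv2.error: OpenCV(4.12.0) /io/opencv/modules/imgproc/src/shapedescr.cpp:361: error: (-201:Incorrect size of input array) There should be at least 5 points to fit the ellipse in function 'fitEllipseNoDirect'
```

```bash
python3 - <<'E'
from h import *
im=cv2.imread("pics/w2.png"); s=robot.snapshot("wrist"); w=np.load("w2.npy"); c=cam(s,{"tcp_pos":w[:3],"orientation":w[3:]})
g=cv2.cvtColor(im,cv2.COLOR_BGR2GRAY)
for t in(115,122,130):
    m=(g>t).astype(np.uint8); m[:118]=0;m[185:]=0;m[:,:175]=0;m[:,240:]=0
    k,l,st,ce=cv2.connectedComponentsWithStats(m); i=l[135,212]
    pts=np.argwhere(l==i)[:,::-1].astype(np.float32); h=cv2.convexHull(pts.reshape(-1,1,2)); e=cv2.fitEllipse(h); print(t,st[i],np.round(e[0],1),np.round(e[1],1),toz(c,*e[0],.008).round(4))
for p in[(195,158),(193,158)]: print(toz(c,*p,.06).round(4))
for p in[(101,72),(274,73),(275,236),(118,235)]: print(toz(c,*p,.075).round(4))
E
```

```text
115 [ 182  128   48   48 1272] [205.2 151.5] [46.4 49. ] [ 0.5839 -0.1733  0.008 ]
122 [ 182  128   47   48 1230] [205.3 151.5] [45.9 48.7] [ 0.584  -0.1734  0.008 ]
130 [ 182  128   47   48 1185] [205.2 151.4] [45.7 48.2] [ 0.5839 -0.1732  0.008 ]
[ 0.5851 -0.1746  0.06  ]
[ 0.5832 -0.1748  0.06  ]
[ 0.5078 -0.1053  0.075 ]
[ 0.6554 -0.0953  0.075 ]
[ 0.6662 -0.2419  0.075 ]
[ 0.5156 -0.2519  0.075 ]
```

send_rows(
  plan=[
    {"slide": [-4,1.2,0],"turn": 0},
    {"slide": [-8.5,2.4,0],"turn": 0},
    {"slide": [-8.5,2.4,-3],"turn": 0},
    {"slide": [-8.5,2.4,-8],"turn": 0},
    {"slide": [-8.5,2.4,-13],"turn": 0},
    {"slide": [-8.5,2.4,-16],"turn": 0},
    {"slide": [-8.5,2.4,-17],"turn": 0},
    {"slide": [-8.5,2.4,-17],"turn": 0},
    {"slide": [-8.5,2.4,-17],"turn": 0},
  ],
)

```text
time_s: 7.22
tcp_pos: [0.5861, -0.1758, 0.0908]
orientation: [0.681, 0.732, 0.001, 0.002]
force: [-0.3, -0.5, -0.6]
width: 0.0569
grasp_force: 64.5
```

```bash
python3 - <<'E'
from h import *
o=robot.get_obs(); print(o["time_s"],o["tcp_pos"].round(4),o["force"].round(2))
im,c=snap("scene"); cv2.imwrite("pics/s3.png",cv2.resize(im[120:320,20:240],None,fx=3,fy=3,interpolation=cv2.INTER_CUBIC)[:,:,::-1])
E
```

```text
7.225 [ 0.5861 -0.1758  0.0908] [-0.34 -0.49 -0.55]
```

View pics/s3.png

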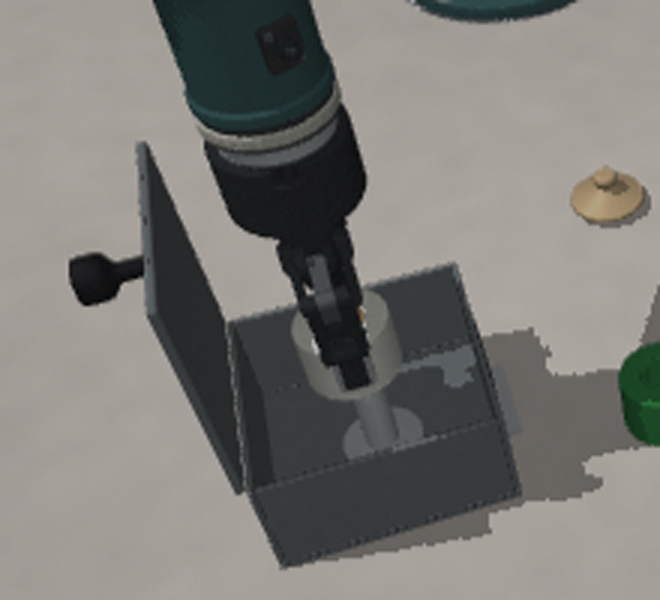

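The roll hangs above the spindle (spindle under it at crop (375,415)) and the gripper is clear of the lid. I'll nudge slightly and descend onto the cone.

send_rows(
  plan=[
    {"slide": [-0.1,0.2,0],"turn": 0},
    {"slide": [-0.1,0.2,-1.2],"turn": 0},
    {"slide": [-0.1,0.2,-2.2],"turn": 0},
    {"slide": [-0.1,0.2,-3],"turn": 0},
    {"slide": [-0.1,0.2,-3.6],"turn": 0},
    {"slide": [-0.1,0.2,-3.6],"turn": 0},
  ],
)

```text
time_s: 8.02
tcp_pos: [0.5832, -0.1733, 0.0514]
orientation: [0.681, 0.732, -0.0, -0.001]
force: [0.5, -0.4, 0.4]
width: 0.0572
grasp_force: 64.5
```

send_rows(
  plan=[
    {"slide": [0,0,-0.8],"turn": 0},
    {"slide": [0,0,-1.6],"turn": 0},
    {"slide": [0,0,-2.4],"turn": 0},
    {"slide": [0,0,-2.9],"turn": 0},
    {"slide": [0,0,-3.2],"turn": 0},
    {"slide": [0,0,-3.2],"turn": 0},
  ],
)

```text
time_s: 8.78
tcp_pos: [0.5835, -0.1734, 0.0201]
orientation: [0.681, 0.732, -0.0, -0.0]
force: [0.3, -0.3, -0.4]
width: 0.0572
grasp_force: 64.5
```

send_rows(
  plan=[
    {"slide": [0,0,-0.15],"turn": 0},
    {"slide": [0,0,-0.3],"turn": 0},
    {"slide": [0,0,-0.3],"turn": 0},
  ],
)

```text
time_s: 9.15
tcp_pos: [0.584, -0.1736, 0.019]
orientation: [0.681, 0.732, 0.0, 0.001]
force: [-2.8, 0.3, 5.0]
width: 0.0571
grasp_force: 65.0
```

send_rows(
  plan=[
    {"slide": [0,0,0.1],"turn": 0},
    {"slide": [0,0,0.1],"turn": 0},
    {"slide": [0,0,0.1],"turn": 0},
    {"slide": [0,0,0.1],"turn": 0},
  ],
  gripper=0.9,
)

```text
time_s: 9.65
tcp_pos: [0.5836, -0.1734, 0.0181]
orientation: [0.681, 0.732, -0.0, -0.0]
force: [-0.1, -0.3, 0.3]
width: 0.0772
grasp_force: 0.0
```

send_rows(
  plan=[
    {"slide": [0,0,2],"turn": 0},
    {"slide": [0,0,5],"turn": 0},
    {"slide": [0,0,10],"turn": 0},
    {"slide": [0,0,15],"turn": 0},
    {"slide": [0,0,20],"turn": 0},
    {"slide": [0,0,25],"turn": 0},
    {"slide": [0,0,27],"turn": 0},
    {"slide": [0,0,27],"turn": 0},
    {"slide": [0,0,27],"turn": 0},
  ],
)

```text
time_s: 10.78
tcp_pos: [0.5832, -0.1733, 0.2875]
orientation: [0.681, 0.732, -0.0, -0.001]
force: [0.6, 0.5, -1.1]
width: 0.077
grasp_force: 0.0
```

```bash
python3 - <<'E'
from h import *
o=robot.get_obs(); print(o["time_s"],o["tcp_pos"].round(4),o["force"].round(2),o["joint_pos"].round(2))
im,c=snap("scene"); im2,c2=snap("wrist")
a=cv2.resize(im[120:320,20:240],(440,400),interpolation=cv2.INTER_CUBIC); b=cv2.resize(im2,(360,270))
out=np.zeros((400,800,3),np.uint8); out[:,:440]=a; out[:270,440:]=b
cv2.imwrite("pics/s4.png",out[:,:,::-1])
print(proj(c,(.584,-.1735,.05)),proj(c2,(.584,-.1735,.05)))
h=np.array([.591,-.247,.0755]); d=np.array([-.07,.9976,0]); n=np.array([.07,-.9976,0])
for t in np.arange(1.4,2.01,.1):
    e=h+.15*(np.cos(t)*d+np.array([0,0,np.sin(t)])); k=h+.12*(np.cos(t)*d+np.array([0,0,np.sin(t)]))+.049*(np.sin(t)*n+np.array([0,0,np.cos(t)])); print(t.round(2),(2*(proj(c,e)-[20,120])).round(),(2*(proj(c,k)-[20,120])).round())
E
```

```text
10.775 [ 0.5832 -0.1733  0.2875] [ 0.64  0.47 -1.14] [-0.38  0.22  1.11  0.    1.81 -0.45]
[143.40117661 251.34303998] [283.81037273 181.79940201]
1.4 [140. 141.] [ 80. 177.]
1.5 [120. 144.] [ 65. 184.]
1.6 [100. 148.] [ 51. 192.]
1.7 [ 81. 154.] [ 39. 201.]
1.8 [ 63. 161.] [ 28. 211.]
1.9 [ 46. 170.] [ 18. 221.]
2.0 [ 30. 180.] [ 10. 232.]
```

View pics/s4.png

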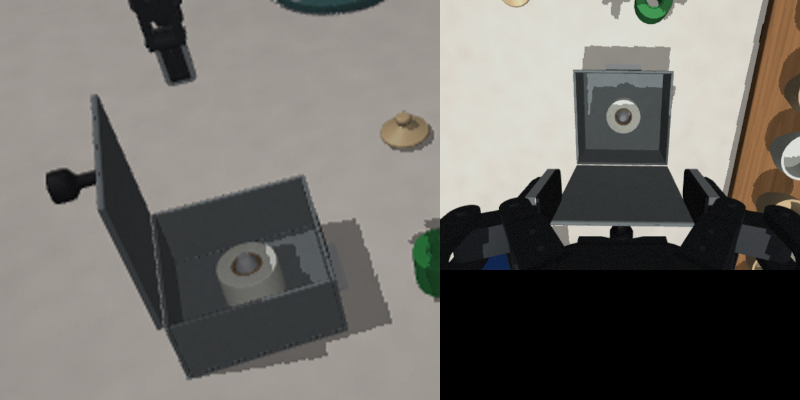

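The roll is seated on its foot with the spindle tip showing through the bore (left crop (245,262), right (623,116)). The lid is at about 1.6 rad with its edge at (97,152) and the knob end at (50,190). I'll shut the fingers and go behind the lid, beside the knob.

send_rows(
  plan=[
    {"slide": [-2,-4,0],"turn": 0},
    {"slide": [-3.7,-9,0],"turn": 0},
    {"slide": [-3.7,-13.2,0],"turn": 0},
    {"slide": [-3.7,-13.2,0],"turn": 0},
    {"slide": [-3.7,-13.2,-3],"turn": 0},
    {"slide": [-3.7,-13.2,-7],"turn": 0},
    {"slide": [-3.7,-13.2,-9.7],"turn": 0},
    {"slide": [-3.7,-13.2,-9.7],"turn": 0},
    {"slide": [-3.7,-13.2,-9.7],"turn": 0},
  ],
  gripper=0,
)

```text
time_s: 12.0
tcp_pos: [0.5472, -0.305, 0.1924]
orientation: [0.681, 0.732, 0.0, 0.001]
force: [0.6, 0.4, -0.2]
width: 0.0
grasp_force: 0.0
```

```bash
python3 - <<'E'
from h import *
o=robot.get_obs(); p=o["tcp_pos"]; print(o["time_s"],p.round(4),o["force"].round(2),o["joint_pos"].round(2))
r=.115
for t in np.append(np.arange(1.6,.01,-.1),0):
    Y=-.250+r*np.cos(t)-.006*np.sin(t)-.011; Z=.0755+r*np.sin(t)+.006*np.cos(t); print(t.round(2),(np.array([.546-.07*(Y+.25),Y,Z])*100-p*100).round(1))
E
```

```text
12.0 [ 0.5472 -0.305   0.1924] [ 0.64  0.39 -0.18] [-0.6   0.27  1.24  0.    1.63 -0.67]
1.6 [ 0.   3.5 -0.2]
1.5 [-0.1  4.6 -0.2]
1.4 [-0.1  5.8 -0.3]
1.3 [-0.2  6.9 -0.4]
1.2 [-0.3  8.  -0.8]
1.1 [-0.4  9.1 -1.2]
1.0 [-0.4 10.1 -1.7]
0.9 [-0.5 11.1 -2.3]
0.8 [-0.6 12.  -3. ]
0.7 [-0.6 12.8 -3.8]
0.6 [-0.7 13.6 -4.7]
0.5 [-0.7 14.2 -5.6]
0.4 [-0.8 14.8 -6.7]
0.3 [-0.8 15.2 -7.7]
0.2 [-0.8 15.6 -8.8]
0.1 [-0.8 15.8 -9.9]
0.0 [ -0.8  15.9 -11.1]
```

send_rows(
  plan=[
    {"slide": [0,2,-0.2],"turn": 0},
    {"slide": [0,3.5,-0.2],"turn": 0},
    {"slide": [-0.1,4.6,-0.2],"turn": 0},
    {"slide": [-0.1,5.8,-0.3],"turn": 0},
    {"slide": [-0.2,6.9,-0.4],"turn": 0},
    {"slide": [-0.3,8,-0.8],"turn": 0},
    {"slide": [-0.4,9.1,-1.2],"turn": 0},
    {"slide": [-0.4,10.1,-1.7],"turn": 0},
    {"slide": [-0.4,10.1,-1.7],"turn": 0},
  ],
)

```text
time_s: 13.12
tcp_pos: [0.5421, -0.2032, 0.1732]
orientation: [0.681, 0.732, -0.0, -0.001]
force: [-0.1, -0.4, -0.2]
width: -0.0001
grasp_force: 0.0
```

```bash
python3 - <<'E'
from h import *
o=robot.get_obs(); p=o["tcp_pos"]; print(o["time_s"],p.round(4),o["force"].round(2))
im,c=snap("scene")
cv2.imwrite("pics/s5.png",cv2.resize(im[100:320,0:240],None,fx=2.5,fy=2.5,interpolation=cv2.INTER_CUBIC)[:,:,::-1])
E
```

```text
13.125 [ 0.5421 -0.2032  0.1732] [-0.13 -0.38 -0.21]
```

View pics/s5.png

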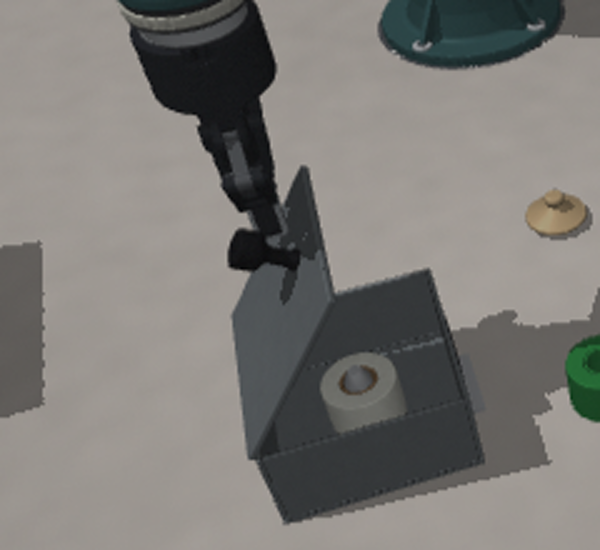

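The fingertips are pushing the lid beside the knob (crop (265,215)). The lid is at about 1 rad, and the roll is still seated. Continuing.

send_rows(
  plan=[
    {"slide": [-0.1,1.0,-0.6],"turn": 0},
    {"slide": [-0.2,1.9,-1.3],"turn": 0},
    {"slide": [-0.2,2.7,-2.1],"turn": 0},
    {"slide": [-0.3,3.5,-3.0],"turn": 0},
    {"slide": [-0.3,4.1,-3.9],"turn": 0},
    {"slide": [-0.4,4.7,-5.0],"turn": 0},
    {"slide": [-0.4,5.1,-6.0],"turn": 0},
    {"slide": [-0.4,5.5,-7.1],"turn": 0},
    {"slide": [-0.4,5.7,-7.8],"turn": 0},
    {"slide": [-0.4,5.8,-8.4],"turn": 0},
    {"slide": [-0.4,5.8,-8.8],"turn": 0},
    {"slide": [-0.4,5.8,-8.8],"turn": 0},
  ],
)

```text
time_s: 14.68
tcp_pos: [0.5386, -0.1465, 0.086]
orientation: [0.681, 0.732, -0.0, -0.0]
force: [0.4, 0.4, 0.6]
width: -0.0
grasp_force: 0.0
```

send_rows(
  plan=[
    {"slide": [0,0,-0.2],"turn": 0},
    {"slide": [0,0,-0.4],"turn": 0},
    {"slide": [0,0,-0.6],"turn": 0},
    {"slide": [0,0,-0.6],"turn": 0},
  ],
)

```text
time_s: 15.18
tcp_pos: [0.5389, -0.1465, 0.0815]
orientation: [0.681, 0.732, 0.0, 0.001]
force: [-1.2, 1.5, 4.7]
width: 0.0
grasp_force: 2.4
```

send_rows(
  plan=[
    {"slide": [0,0,-0.2],"turn": 0},
    {"slide": [0,0,-0.4],"turn": 0},
    {"slide": [0,0,-0.4],"turn": 0},
  ],
)

```text
time_s: 15.55
tcp_pos: [0.5391, -0.1465, 0.0813]
orientation: [0.681, 0.732, 0.0, 0.001]
force: [-8.5, 2.4, 19.6]
width: 0.0
grasp_force: 9.7
```

Hard stop: 20 N with no further travel, so the lid is fully down. Retracting.

send_rows(
  plan=[
    {"slide": [0,0,1],"turn": 0},
    {"slide": [0,0,4],"turn": 0},
    {"slide": [0,0,9],"turn": 0},
    {"slide": [-4,3,14],"turn": 0},
    {"slide": [-8,8,18],"turn": 0},
    {"slide": [-12,14,18],"turn": 0},
    {"slide": [-12,18,18],"turn": 0},
    {"slide": [-12,18,18],"turn": 0},
    {"slide": [-12,18,18],"turn": 0},
  ],
)

```text
time_s: 16.68
tcp_pos: [0.4187, 0.0334, 0.2561]
orientation: [0.681, 0.732, -0.0, 0.0]
force: [0.1, -1.6, 0.6]
width: 0.0004
grasp_force: 0.0
```

```bash
python3 - <<'E'
from h import *
o=robot.get_obs(); print(o["time_s"],o["tcp_pos"].round(3),o["force"].round(2))
im,c=snap("scene"); cv2.imwrite("pics/s6.png",cv2.resize(im[:, :400],None,fx=1.4,fy=1.4)[:,:,::-1])
E
```

```text
16.675 [0.419 0.033 0.256] [ 0.11 -1.59  0.62]
```

View pics/s6.png

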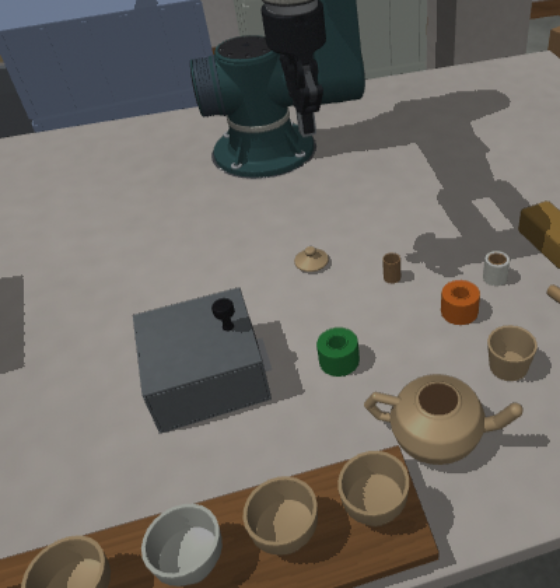

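The lid lies flat on the box (knob at (223,310)), the other things are where they were, and the arm is clear.

```bash
python3 -c "
from station import robot
print(robot.job_done())"
```

```text
the job is handed in; nothing more can be done
None
```

The full label roll is on the spindle, all the way down and released, the dispenser lid is fully closed, and I handed the job in at about 17 s on the robot's clock.

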